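# Put the shopping away in the pantry caddy

### The job

Put the new shopping away in the bamboo caddy: lay the big blue fish tin lengthwise on the middle of its sloping shelf, down against the stop board, with the small red fish tin on top of it, also against the stop, both lids up; stand the yellow-capped spice jar in the round hole and the green-capped sauce bottle in the oblong hole. The green pastille tin and the red-capped spice jar do not belong there: leave them where they are.

Things in the scene. Friction and masses are not known exactly. Their poses are not given: they have to be found in the camera images.
- tin_shelf: Sloping tin shelf, right half of the fixed bamboo caddy (170 x 202 mm). Origin mid-way along the line where shelf and stop board meet, 12 mm above the worktop; x up the slope (20 deg, low end towards the robot), y level to the left, z out of the shelf. Shelf 129 mm long; stop 55 mm high along z; 114 mm between the deck and a low cheek. Tins slide down it by themselves to the stop.
- bottle_deck: Bottle deck, left half of the caddy: bamboo block 170 (x) x 80 (y) x 37 mm with two through holes. Origin at the centre of its underside, 8 mm above the worktop, z up; this is the holes' floor level and the deck's top is at z = 37 mm. Holes: oblong, 82 mm along x by 64 mm along y, at x = -38 (nearer the robot); round, 58 mm, at x = +46; both at y = 0.
- blue_tin_center (a point): Big flat fish tin with blue lid and sides and a white fish and a pull ring on its lid; 110 (its x) x 64 (its y) x 26 mm, 160 g, loose, lying lid up on the worktop. Point at its centre, z out of the lid. Slippery underside. (Solid wall cupboards overhang the rear of the worktop from 0.5 m up: carry things low and not swung far out.)
- red_tin_center (a point): Small flat fish tin with red lid and sides and a white fish and a pull ring on its lid; 100 (its x) x 58 (its y) x 21 mm, 120 g, loose, lying lid up. Point at its centre, z out of the lid. Slippery underside.
- yellow_jar_center (a point): Spice jar with a mustard-yellow cap, standing; round, 42 mm diameter, 106 mm high, 110 g. Point at its centre, half-way up; z up.
- sauce_center (a point): Sauce bottle with a green cap, standing; 49 (its x) x 67 (its y) mm at its widest, the 67 mm way being the one that goes along the oblong hole, 169 mm high; its cap, the top 29 mm, is round, 48 mm; 230 g. Point at its centre, half-way up; z up.
- pastille_tin_center (a point): Flat pastille tin with an overlapping green lid with two gold stripes, 100 x 62 x 22 mm. Point at its centre. Not to be moved.
- red_jar_center (a point): Spice jar with a red cap, 47 mm diameter, 97 mm high. Point at its centre, half-way up. Not to be moved.
Mind the look-alikes: they are no part of the job. What is shaped like the part that bears yellow_jar_center but purple is not meant.

How it is judged (in metres and radians):
At the end, for the whole second after the job is handed in: Both tins lid up on the slope against the stop, red on blue (8 mm along, 18 sideways, 5 height; slope 5.7 deg, square 9.7 deg); jar and bottle upright (7 deg) on the floor of their holes (13 mm, height 6); all at rest; pastille tin and red-capped jar within 25 mm of their starts (x of blue_tin_center in the frame of tin_shelf between 0.047 and 0.063 m and y of blue_tin_center in the frame of tin_shelf between -0.018 and 0.018 m and z of blue_tin_center in the frame of tin_shelf between 0.008 and 0.018 m and angle between each of blue_tin_center, red_tin_center's own z axis and vertical below 0.8 rad and angle between the z axis of each of blue_tin_center, red_tin_center and the z axis of tin_shelf, either way round below 0.1 rad and angle between the y axis of each of blue_tin_center, red_tin_center and the y axis of tin_shelf, either way round below 0.17 rad and x of red_tin_center in the frame of tin_shelf between 0.042 and 0.058 m and y of red_tin_center in the frame of tin_shelf between -0.018 and 0.018 m and z of red_tin_center in the frame of tin_shelf between 0.0315 and 0.0415 m and x of yellow_jar_center in the frame of bottle_deck between 0.033 and 0.059 m and y of yellow_jar_center in the frame of bottle_deck between -0.013 and 0.013 m and z of yellow_jar_center in the frame of bottle_deck between 0.047 and 0.059 m and angle between each of yellow_jar_center, sauce_center's own z axis and vertical below 0.12 rad and x of sauce_center in the frame of bottle_deck between -0.051 and -0.025 m and y of sauce_center in the frame of bottle_deck between -0.013 and 0.013 m and z of sauce_center in the frame of bottle_deck between 0.0785 and 0.0905 m and linear speed of each of blue_tin, red_tin, yellow_jar, sauce below 0.02 m/s and angular speed of each of blue_tin, red_tin, yellow_jar, sauce below 0.3 rad/s and distance of each of pastille_tin_center, red_jar_center from where it was at the start of the episode below 0.025 m); the robot touches nothing.
It fails at once if the pastille tin is moved away or knocked over (distance of pastille_tin_center from where it was at the start of the episode above 0.04 m or angle between pastille_tin_center's own z axis and vertical above 0.5 rad).
It fails at once if the red-capped jar is moved away or knocked over (distance of red_jar_center from where it was at the start of the episode above 0.04 m or angle between red_jar_center's own z axis and vertical above 0.5 rad).
It also fails if it takes over 115 s, if anything falls off the work surface, if the arm or the gripper's body presses on something with over 40 N, if the wrist force passes 120 N, or if a joint passes its speed limit or range.

### The arm

A 6-joint arm with a two-finger parallel gripper is mounted at the origin on a cart in front of the work surface, level with it; the furniture and walls round the work are solid. World frame = base frame: x ahead of the robot, y to its left, z up, the work surface at z = 0. Lengths are in mm, angles in rad, forces in N, time in s.
With the tool pointing down it reaches from about 350 to 775 mm from the base axis. Payload 7.3 kg.
Tool frame: the origin (TCP) lies on the centre line of the jaws, within the pads' length; the fingertips stand 17 mm ahead of it and the grasp point (between the pads) lies 2 mm behind it; z points along the fingers, y is the line along which they close (so a half turn about z gives the same grasp; the last joint's range is limited). The gripper opens to 92 mm and grips with 3 to 60 N. Pads are 19 mm wide; open, the fingers measure 130 mm over their backs; the gripper's body (75 mm by 190 mm) begins 47 mm behind the grasp point.
Start: joints at [1.168, 0.342, 1.524, -0, 1.275, -0.146], TCP at [133.327, 507.806, 243.741] pointing down, gripper open.
Joint ranges: [-2.53, 2.53], [-0.77, 2.02], [0.04, 2.7], [-1, 4.14], [0.28, 2.66], [-3.11, 3.11]. Speed limits (rad/s): [2.57, 2.57, 3.14, 3.14, 3.14, 3.14].

### API

Orientations are given as [roll, pitch, yaw] about the fixed x, y, z axes, in that order (R = Rz(yaw) Ry(pitch) Rx(roll)).
In Python, from plant import bot gives the robot as it stands. The module is installed in compiled form; this text tells all that it offers.
- The arm moves only by the shell command python3 -m pendant 'ROWS'. ROWS is JSON, a list of rows, each a list of 3 entries, a list of its own where there are three numbers: the shift along the world's x, y, z as a fraction of full scale, then the turn, a rotation vector about the world's x, y, z as a fraction of full scale, then the opening, from -1 (shut) to 1 (fully open), so that 0 is half open. In form: [[[tx, ty, tz], [rx, ry, rz], claw], ...]. A call has exactly 10 rows; each row shifts and turns the commanded pose from where the row before left it; what a row does not reach is not made up. Full scale, the value 1, is 30 mm for a shift and 0.12 rad for a turn. A row lasts 1/12 s, in which the tool goes at most 41.7 mm and 7.16 degrees, less where a joint would pass 70% of its speed; a pose out of reach is approached as far as the arm can. A call with a number of a shift or a turn outside -1 to 1 is refused whole. A call with a gripper value outside its range is refused whole. The fingers move at their own pace and stop on an object; the grip force is fixed at half the most. Time passes only in rows, so rows that do not move let the fingers close, or fill a call up. It gives the time, the measured TCP pose, the force, the opening and the grip force at its end, in the units of the state.
- bot.get_obs(): the state, without advancing time (a new reading comes with each control period).
- bot.capture(name): name is "side" or "top"; returns the picture (384x512x3 uint8, blue, green, red); there is no depth.
- bot.camera_params(name): a dict with "fovy" (degrees; the focal length in pixels is half the picture's height over the tangent of half this angle, whatever the lens; pixels are square), "cx", "cy" (the principal point, pixels), "distortion" ([k1, k2, p1, p2, k3] as OpenCV has them; the pictures are not rectified), "camera_from_world" (4x4, takes a point from world to camera coordinates). Camera axes: x right, y down, z forward; pixel columns grow to the right and rows downward; lengths in mm; the calibration is good to about 2 mm. A picture is of the moment at which its call begins. camera_params takes no time and is no camera call.
- bot.close_job(): hands the job in; it is judged then, once.
The state is a dict: "time": time; "joint_positions": joint angles; "dq": joint speeds; "tau": joint torques, N m; "tool_pos": TCP position; "tcp_rot": TCP orientation; "contact_force": force on the tool from outside, world axes, zero at the start; "moment": the same for the moment, N m; "grip_width": finger opening in mm; "finger_force": force on a finger pad.
Only numpy, scipy, OpenCV 4.12 (cv2) and the standard library are available. Lean on these libraries where they do the work, as an engineer would, in place of code of your own. Each camera call takes 0.05 s, during which the arm holds its last target. There are 200 camera calls.

## Working session

There is one attempt and no reset: what is moved stays moved. The work goes in short steps, Python scripts to look and compute and a shell command to move; the robot and the scene stay as the last step left them, time stands still between calls to the robot, and variables do not carry over. Pictures are saved under pics/ and viewed, at most 14 in all, crops included, and the job is handed in when it is done.

```bash
mkdir -p pics; ls; python3 - <<'E'
from plant import bot
import cv2
for n in("top","side"):
    cv2.imwrite(f"pics/{n}0.png",bot.capture(n)); p=bot.camera_params(n); print(n,p)
print(bot.get_obs())
E
```

```text
pics
top {'fovy': 52.93700888396801, 'cx': 250.9605416395842, 'cy': 192.6773484701965, 'distortion': array([-0.0194128,  0.       ,  0.       ,  0.       ,  0.       ]), 'camera_from_world': array([[-6.40309750e-03, -9.99933894e-01,  9.55032370e-03,
        -3.49077721e+01],
       [-9.80815443e-01,  4.41930060e-03, -1.94888521e-01,
         4.10572527e+02],
       [ 1.94833432e-01, -1.06149952e-02, -9.80778903e-01,
         1.18049488e+03],
       [ 0.00000000e+00,  0.00000000e+00,  0.00000000e+00,
         1.00000000e+00]])}
side {'fovy': 50.010843359670886, 'cx': 260.8805703223517, 'cy': 194.69004010450695, 'distortion': array([-0.02978916,  0.        ,  0.        ,  0.        ,  0.        ]), 'camera_from_world': array([[-9.16138676e-01, -4.00587309e-01, -1.48233991e-02,
         3.52721896e+02],
       [-1.55840317e-01,  3.89987704e-01, -9.07536989e-01,
         1.35816098e+02],
       [ 3.69328744e-01, -8.29119652e-01, -4.19710473e-01,
         1.21333451e+03],
       [ 0.00000000e+00,  0.00000000e+00,  0.00000000e+00,
         1.00000000e+00]])}
{'time': 0.1, 'joint_positions': array([ 1.16798501e+00,  3.42644274e-01,  1.52489715e+00,  7.86519174e-06,
        1.27539299e+00, -1.45938603e-01]), 'dq': array([ 0.00146529, -0.00140468, -0.00209369,  0.0014928 ,  0.00024239,
       -0.00038221]), 'tau': array([ 3.03854620e-03, -4.31999052e+01, -2.44696641e+01,  7.20078265e-02,
        5.25800907e-02, -3.03354909e-05]), 'tool_pos': array([133.19551321, 507.48472488, 243.12749102]), 'tcp_rot': array([-3.14026625e+00, -2.02561533e-04,  2.88471752e+00]), 'contact_force': array([ 0.01940238,  0.16114887, -0.26798699]), 'moment': array([-0.01635269,  0.03402353,  0.00106905]), 'finger_force': 0.0, 'grip_width': 91.54779826121054}
```

View pics/top0.png

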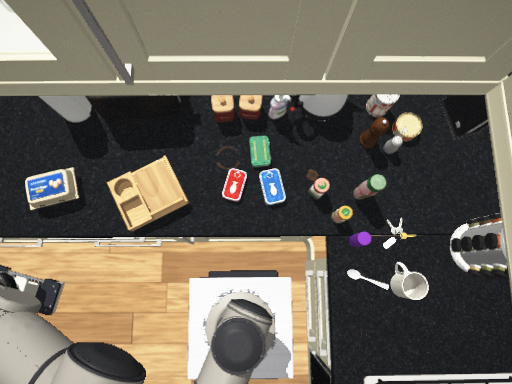

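View pics/side0.png

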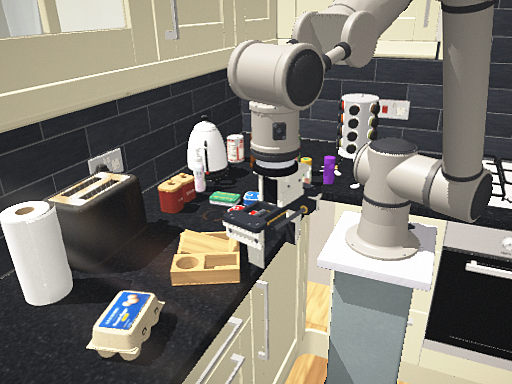

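Top view: candidates for the blue tin: blue tin (272,187), egg box (50,188, not a tin). Red tin (235,185), against the pastille tin (260,151). Yellow jar (342,213), against the purple jar (361,239) and red-capped jar (319,187). Sauce bottle with green cap (375,183), against the brown bottle (374,132). The caddy is at (147,193). I'll check this choice in a close crop.

```bash
cat > h.py <<'E'
import numpy as np,cv2
from plant import bot
def K(n):
    p=bot.camera_params(n); f=192/np.tan(np.radians(p["fovy"]/2))
    return np.array([[f,0,p["cx"]],[0,f,p["cy"]],[0,0,1.]]),np.array(p["distortion"]),np.array(p["camera_from_world"])
def ray(n,uv):
    k,d,T=K(n); u=cv2.undistortPoints(np.array(uv,float).reshape(-1,1,2),k,d).reshape(-1,2)
    return -T[:3,:3].T@T[:3,3],np.c_[u,np.ones(len(u))]@T[:3,:3]
def onz(n,uv,z):
    c,r=ray(n,uv); return c+r*((z-c[2])/r[:,2])[:,None]
def proj(n,P):
    k,d,T=K(n); return cv2.projectPoints(np.array(P,float).reshape(-1,1,3),cv2.Rodrigues(T[:3,:3])[0],T[:3,3],k,d)[0].reshape(-1,2)
def crop(n,x,y,w,h,s,out):
    im=bot.capture(n); cv2.imwrite("pics/"+out,cv2.resize(im[y:y+h,x:x+w],None,fx=s,fy=s,interpolation=cv2.INTER_CUBIC))
E
python3 - <<'E'
from h import *
crop("top",210,130,190,120,4,"c1.png"); crop("top",100,145,100,90,6,"c2.png")
E
```

```text
(no output)
```

View pics/c1.png

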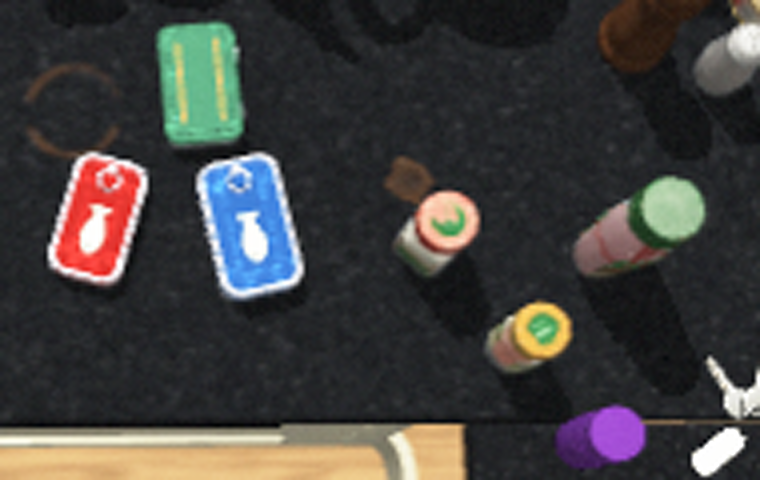

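View pics/c2.png

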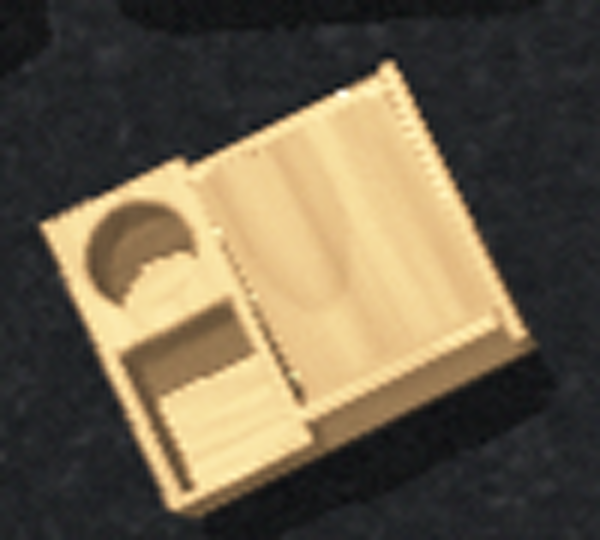

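Crop 1 confirms the choice: blue tin with fish and ring at (272,187), red at (235,185), yellow cap at about (346,213), green-capped bottle cap at (378,183). The pastille tin (260,151), red-capped jar (321,185) and purple jar stay put. Crop 2: the caddy's deck corners are clear, with the round hole at the far end and the stop at the near end.

```bash
python3 - <<'E'
from h import *
np.set_printoptions(precision=1,suppress=True)
print("cam",ray("top",[[0,0]])[0],ray("side",[[0,0]])[0])
im=bot.capture("top"); hsv=cv2.cvtColor(im,cv2.COLOR_BGR2HSV)
def blob(lo,hi,box,z,name):
    m=cv2.inRange(hsv,lo,hi); x0,y0,x1,y1=box; mm=np.zeros_like(m); mm[y0:y1,x0:x1]=m[y0:y1,x0:x1]
    ys,xs=np.nonzero(mm); P=onz("top",np.c_[xs,ys],z)[:,:2]; (c,s,a)=cv2.minAreaRect(P.astype(np.float32)); print(name,len(xs),"mean",P.mean(0),"rect",c,s,a)
blob((95,100,60),(125,255,255),(255,165,290,210),26,"blue")
blob((0,120,80),(6,255,255),(218,165,250,205),21,"red")
blob((20,100,100),(32,255,255),(335,203,355,222),106,"ycap")
blob((45,60,60),(85,255,255),(365,172,392,192),169,"scap")
o=lambda L:np.array(L)/6.+[100,145]
D=onz("top",o([[42,226],[183,158],[315,437],[178,515]]),45); print("deck",D, "ctr",D.mean(0))
for i in range(4): d=D[(i+1)%4]-D[i]; print(np.hypot(*d[:2]),np.degrees(np.arctan2(d[1],d[0])))
c1=lambda L:np.array(L)/4.+[210,130]
for q,z in(([[198,160],[272,148],[304,282],[230,302]],26),([[80,150],[149,165],[117,290],[48,276]],21)):
    R=onz("top",c1(q),z);print(R.mean(0),[(np.hypot(*(R[(i+1)%4]-R[i])[:2]).round(1),np.degrees(np.arctan2(*(R[(i+1)%4]-R[i])[1::-1])).round(1)) for i in range(4)])
print("ycap",onz("top",c1([[543,331]]),106),"scap",onz("top",c1([[672,212]]),169),"rcap",onz("top",c1([[447,221]]),97),"past",onz("top",c1([[200,85]]),22))
print("base edges stuff: counter front",onz("top",[[200,237]],0))
E
```

```text
cam [ 172.5  -24.2 1238.2] [-103.8 1094.3  637.7]
blue 422 mean [ 435.1 -105. ] rect (436.1854553222656, -104.786865234375) (100.76568603515625, 54.70624542236328) 13.040763854980469
red 322 mean [442.1  17.5] rect (443.434814453125, 17.23975372314453) (48.54973602294922, 90.6302719116211) 73.56369018554688
ycap 95 mean [ 337.2 -313.1] rect (337.58380126953125, -314.3300476074219) (39.42018127441406, 36.04133987426758) 89.6694564819336
scap 67 mean [ 411.9 -384.3] rect (415.6044921875, -393.00634765625) (48.424861907958984, 47.87087631225586) 73.30316162109375
deck [[443.9 418.8  45. ]
 [480.6 346.3  45. ]
 [331.1 269.7  45. ]
 [290.9 338.6  45. ]] ctr [386.6 343.4  45. ]
81.2583375309515 -63.16939828421804
167.94628367720566 -152.87328820615758
79.73409319222934 120.23537572906662
172.69798885805216 27.670982930513812
[ 436.2 -107.5   26. ] [(np.float64(61.1), np.float64(-80.7)), (np.float64(113.1), np.float64(-168.1)), (np.float64(61.5), np.float64(105.0)), (np.float64(119.2), np.float64(11.7))]
[440.   15.2  21. ] [(np.float64(57.6), np.float64(-102.9)), (np.float64(106.3), np.float64(165.8)), (np.float64(56.5), np.float64(78.1)), (np.float64(107.2), np.float64(-13.6))]
ycap [[ 335.3 -317.9  106. ]] scap [[ 411.4 -398.8  169. ]] rcap [[ 421.2 -251.6   97. ]] past [[552.8 -68.   22. ]]
base edges stuff: counter front [[274.6 126.3   0. ]]
```

```bash
python3 -m pendant '[[[0.9,-0.7,0],[0,0,0.2],1],[[0.9,-0.7,0],[0,0,0.2],1],[[0.9,-0.7,0],[0,0,0.2],1],[[0.9,-0.7,0],[0,0,0.2],1],[[0.9,-0.7,0],[0,0,0.2],1],[[0.9,-0.7,0],[0,0,0.2],1],[[0.9,-0.7,0],[0,0,0.2],1],[[0.9,-0.7,0],[0,0,0.2],1],[[0.9,-0.7,0],[0,0,0.2],1],[[0.9,-0.7,0],[0,0,0.2],1]]'
python3 - <<'E'
from h import *
from scipy.optimize import least_squares
np.set_printoptions(precision=1,suppress=True)
im=bot.capture("top"); crop("side",160,130,230,170,3.4,"s1.png")
o=lambda L:(np.array(L)+.5)/6.-.5+[100,145]
uv=o([[42,226],[183,158],[315,437],[178,515]])
M=np.array([[85,40],[85,-40],[-85,-40],[-85,40]])
def W(p,q,z): c,s=np.cos(p[2]),np.sin(p[2]); q=np.atleast_2d(q); return np.c_[q@np.array([[c,s],[-s,c]])+p[:2],np.full(len(q),z) if np.isscalar(z) else z]
r=least_squares(lambda p:(proj("top",W(p,M,45))-uv).ravel(),[387,344,.48]); p=r.x; print("deck",p,np.degrees(p[2]),r.fun)
c,s=np.cos(p[2]),np.sin(p[2]); Ri=np.array([[c,-s],[s,c]])
L=lambda uv,z:(onz("top",o(uv),z)[:,:2]-p[:2])@Ri
print("stop top inner",L([[300,405],[493,313]],63.7)); print("back edge",L([[190,170],[388,66]],56)); print("hole",L([[141,200]],45),L([[120,352],[228,298]],45))
E
```

```text
time: 1.08
tool_pos: [404.4, 296.5, 243.8]
tcp_rot: [3.141, -0.0, 3.126]
contact_force: [1.1, 1.0, 0.2]
grip_width: 91.8
finger_force: 0.0
deck [387.9 344.7   0.5] 27.60399473813825 [ 0.2  0.2 -0.3  0.   0.4  0.4 -0.2 -0.6]
stop top inner [[ -69.2  -42.7]
 [ -72.2 -151. ]]
back edge [[  72.9  -43.2]
 [  75.6 -159.7]]
hole [[ 74.2 -11.8]] [[  4.8  31.5]
 [  4.6 -30.4]]
```

View pics/s1.png

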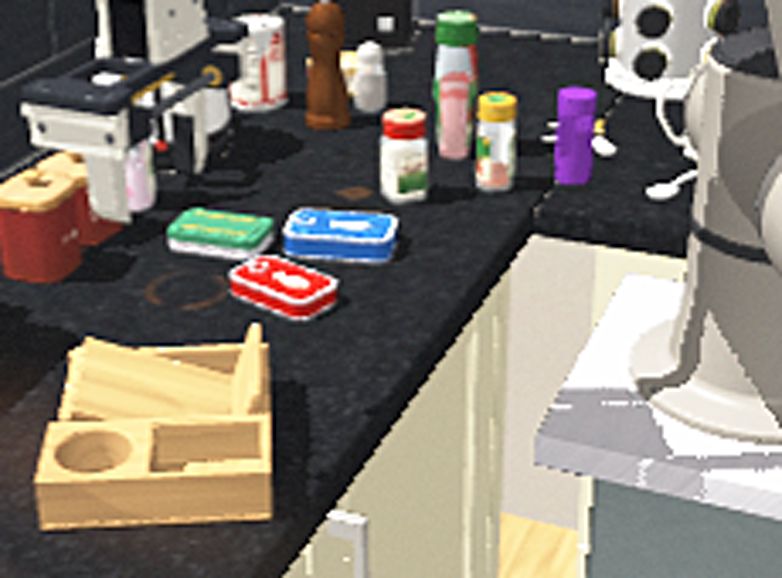

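Side crop: sauce bottle at (456,90) with green cap and its narrow face to this camera, so its wide axis lies roughly along the view line. Yellow jar (495,140), red-capped jar (405,150) and purple jar (575,135) are apart. The caddy is empty, with its stop at the robot end.

```bash
python3 -m pendant '[[[0.08,-0.96,0],[0,0,0.14],1],[[0.08,-0.96,0],[0,0,0.14],1],[[0.08,-0.96,0],[0,0,0.14],1],[[0.08,-0.96,0],[0,0,0.14],1],[[0.08,-0.96,0],[0,0,0.14],1],[[0.08,-0.96,0],[0,0,0.14],1],[[0.08,-0.96,0],[0,0,0.14],1],[[0.08,-0.96,0],[0,0,0.14],1],[[0.08,-0.96,0],[0,0,0.14],1],[[0.08,-0.96,0],[0,0,0.14],1]]'
python3 -m pendant '[[[0.08,-0.96,0],[0,0,0.14],1],[[0.08,-0.96,0],[0,0,0.14],1],[[0.08,-0.96,0],[0,0,0.14],1],[[0.08,-0.9,0],[0,0,0.1],1],[[0,0,-0.9],[0,0,0],1],[[0,0,-0.9],[0,0,0],1],[[0,0,-0.9],[0,0,0],1],[[0,0,-0.9],[0,0,0],1],[[0,0,-0.9],[0,0,0],1],[[0,0,0],[0,0,0],1]]'
python3 - <<'E'
from h import *
crop("side",220,170,130,90,5,"s2.png")
E
```

```text
time: 2.02
tool_pos: [427.0, 9.1, 243.8]
tcp_rot: [3.141, 0.0, -2.989]
contact_force: [0.2, 0.2, 0.2]
grip_width: 92.0
finger_force: 0.0
time: 2.85
tool_pos: [434.1, -101.9, 104.9]
tcp_rot: [3.136, -0.007, -2.928]
contact_force: [-2.0, 0.3, 0.1]
grip_width: 92.0
finger_force: 0.0
```

View pics/s2.png

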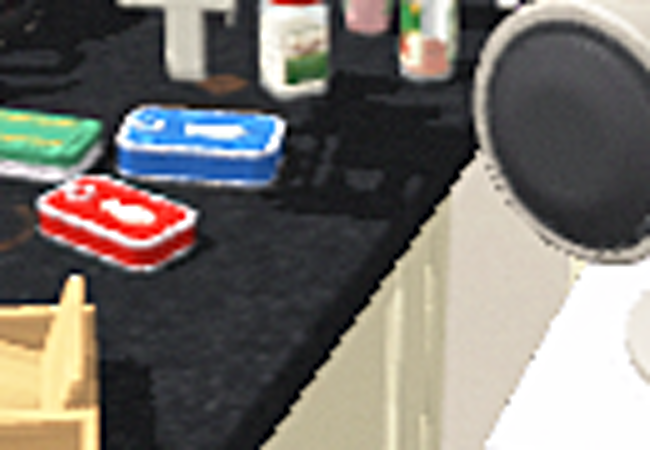

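```bash
python3 - <<'E'
from h import *
np.set_printoptions(precision=1,suppress=True)
o=lambda L:(np.array(L)+.5)/5-.5+[220,170]
print(onz("side",o([[201,131]]),26),onz("side",o([[117,210]]),21),bot.get_obs()["tool_pos"])
E
```

```text
[[ 434.3 -104.2   26. ]] [[440.5  19.   21. ]] [ 435.4 -102.5  107.1]
```

```bash
python3 -m pendant '[[[0,-0.08,-0.7],[0,0,0],1],[[0,0,-0.7],[0,0,0],1],[[0,0,-0.7],[0,0,0],1],[[0,0,-0.6],[0,0,0],1],[[0,0,0],[0,0,0],1],[[0,0,0],[0,0,0],-1],[[0,0,0],[0,0,0],-1],[[0,0,0],[0,0,0],-1],[[0,0,0],[0,0,0],-1],[[0,0,0],[0,0,0],-1]]'
```

```text
time: 3.73
tool_pos: [437.5, -106.1, 28.7]
tcp_rot: [-3.141, 0.001, -2.928]
contact_force: [0.1, 1.1, 6.8]
grip_width: 63.8
finger_force: 30.0
```

```bash
python3 -m pendant '[[[0,0,0.5],[0,0,0],-1],[[0,0,0.95],[0,0,0],-1],[[0,0,0.95],[0,0,0],-1],[[0,0,0.95],[0,0,0],-1],[[-0.08,0.9,0],[0,0,0.373],-1],[[-0.08,0.97,0],[0,0,0.373],-1],[[-0.08,0.97,0],[0,0,0.373],-1],[[-0.08,0.97,0],[0,0,0.373],-1],[[-0.08,0.97,0],[0,0,0.373],-1],[[-0.08,0.97,0],[0,0,0.373],-1]]'
python3 -m pendant '[[[-0.08,0.97,0],[0.135,-0.258,0],-1],[[-0.08,0.97,0],[0.135,-0.258,0],-1],[[-0.08,0.97,0],[0.135,-0.258,0],-1],[[-0.08,0.97,0],[0.135,-0.258,0],-1],[[-0.08,0.97,0],[0.135,-0.258,0],-1],[[-0.08,0.7,0],[0.135,-0.258,0],-1],[[0,0.2,0],[0.135,-0.258,0],-1],[[0,0,0],[0.135,-0.258,0],-1],[[0,0,0],[0.135,-0.258,0],-1],[[0,0,0],[0.135,-0.258,0],-1]]'
cat >> h.py <<'E'
from scipy.spatial.transform import Rotation as Ro
a=np.radians(27.6);t=np.radians(20);c_,s_=np.cos(a),np.sin(a)
O=np.array([389.4,236.1,12.]);E=np.array([[np.cos(t)*c_,np.cos(t)*s_,np.sin(t)],[-s_,c_,0],[-np.sin(t)*c_,-np.sin(t)*s_,np.cos(t)]])
DC=np.array([387.9,344.7])
def where(tgt=None,frame=E,yaw=0):
    b=bot.get_obs(); p=b["tool_pos"]; R=Ro.from_euler("xyz",b["tcp_rot"])
    print("p",p.round(1),"shelf",(E@(p-O)).round(1),"grip",round(b["grip_width"],1),"F",b["contact_force"].round(1))
    z=-frame[2]; x=frame[0]; T=Ro.from_matrix(np.c_[x,np.cross(z,x),z])
    best=min(((T*Ro.from_euler("z",k))*R.inv() for k in(0,np.pi)),key=lambda r:r.magnitude())
    print("turn units",(best.as_rotvec()/.12).round(2))
    if tgt is not None: print("move units",((np.array(tgt)-p)/30).round(2))
def sh(x,y,z): return O+np.array([x,y,z])@E
E
python3 -c "
from h import *
where(sh(63,0,60))"
```

```text
time: 4.57
tool_pos: [422.0, 67.8, 128.6]
tcp_rot: [-3.142, 0.0, -2.658]
contact_force: [1.1, 0.9, -1.7]
grip_width: 63.7
finger_force: 30.0
time: 5.4
tool_pos: [407.7, 239.2, 128.4]
tcp_rot: [-3.142, 0.351, -2.659]
contact_force: [0.3, 0.1, -0.7]
grip_width: 63.6
finger_force: 30.0
p [407.7 239.2 128.4] shelf [ 56.4  -5.7 103.4] grip 63.6 F [ 0.3  0.1 -0.7]
turn units [-0.01  0.01 -0.01]
move units [ 0.53  0.49 -1.28]
```

```bash
python3 -m pendant '[[[0.15,0.15,-0.3],[0,0,0],-1],[[0.2,0.2,-0.5],[0,0,0],-1],[[0.18,0.14,-0.48],[0,0,0],-1],[[0,0,0],[0,0,0],-1],[[0,0,0],[0,0,0],-1],[[0,0,0],[0,0,0],-1],[[0,0,0],[0,0,0],-1],[[0,0,0],[0,0,0],-1],[[0,0,0],[0,0,0],-1],[[0,0,0],[0,0,0],-1]]'
python3 - <<'E'
from h import *
where(sh(63,0,33))
crop("side",150,170,120,90,5,"s3.png")
E
```

```text
time: 6.23
tool_pos: [424.1, 253.7, 90.3]
tcp_rot: [-3.142, 0.35, -2.659]
contact_force: [-0.4, 0.6, -1.4]
grip_width: 63.7
finger_force: 30.0
p [424.1 253.7  90.3] shelf [63.4 -0.5 60.3] grip 63.7 F [-0.4  0.6 -1.4]
turn units [-0.    0.01 -0.  ]
move units [ 0.26  0.15 -0.86]
```

View pics/s3.png

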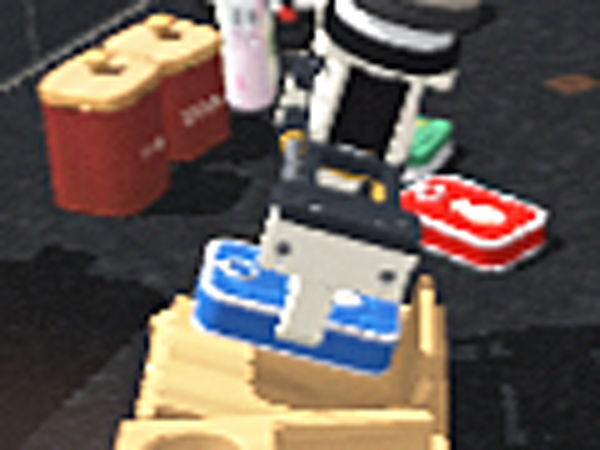

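The tilted blue tin at (300,305) sits parallel above the shelf with its low end close to the stop. Descending.

```bash
python3 -m pendant '[[[0.05,0.03,-0.17],[0,0,0],-1],[[0.05,0.03,-0.17],[0,0,0],-1],[[0.05,0.03,-0.17],[0,0,0],-1],[[0.05,0.03,-0.16],[0,0,0],-1],[[0.04,0.02,-0.13],[0,0,0],-1],[[0,0,0],[0,0,0],-1],[[0,0,0],[0,0,0],-1],[[0,0,0],[0,0,0],-1],[[0,0,0],[0,0,0],-1],[[0,0,0],[0,0,0],-1]]'
python3 -c "
from h import *
where(sh(63,0,30))"
```

```text
time: 7.12
tool_pos: [431.6, 258.1, 66.7]
tcp_rot: [3.141, 0.349, -2.659]
contact_force: [-1.0, -0.4, -1.7]
grip_width: 63.3
finger_force: 30.0
p [431.6 258.1  66.7] shelf [63.4 -0.1 35.2] grip 63.3 F [-1.  -0.4 -1.7]
turn units [-0. -0. -0.]
move units [ 0.04  0.02 -0.17]
```

```bash
python3 -m pendant '[[[0.02,0.01,-0.05],[0,0,0],-1],[[0.02,0.01,-0.05],[0,0,0],-1],[[0.02,0.01,-0.05],[0,0,0],-1],[[0,0,0],[0,0,0],-1],[[0,0,0],[0,0,0],-1],[[0,0,0],[0,0,0],-1],[[0,0,0],[0,0,0],-1],[[0,0,0],[0,0,0],-1],[[0,0,0],[0,0,0],-1],[[0,0,0],[0,0,0],-1]]'
python3 -c "
from h import *
where(sh(63,0,30))"
```

```text
time: 7.95
tool_pos: [434.0, 259.2, 63.7]
tcp_rot: [3.141, 0.346, -2.659]
contact_force: [0.0, -0.1, -1.3]
grip_width: 63.8
finger_force: 30.0
p [434.  259.2  63.7] shelf [64.9 -0.2 31.4] grip 63.8 F [ 0.  -0.1 -1.3]
turn units [ 0.01 -0.03 -0.01]
move units [-0.04 -0.01 -0.07]
```

```bash
python3 -m pendant '[[[0,0,0],[0,0,0],0.52],[[0,0,0],[0,0,0],0.52],[[0,0,0],[0,0,0],0.52],[[0,0,0],[0,0,0],0.52],[[0,0,0],[0,0,0],0.52],[[-0.05,-0.03,0.16],[0,0,0],0.52],[[-0.1,-0.05,0.32],[0,0,0],0.52],[[-0.27,-0.14,0.85],[0,0,0],0.52],[[-0.27,-0.14,0.85],[0,0,0],0.52],[[-0.27,-0.14,0.85],[0,0,0],0.52]]'
python3 - <<'E'
from h import *
where()
crop("side",150,170,120,90,5,"s4.png")
E
```

```text
time: 8.78
tool_pos: [404.3, 243.7, 156.0]
tcp_rot: [3.141, 0.345, -2.659]
contact_force: [0.9, 0.2, 0.3]
grip_width: 69.5
finger_force: 0.0
p [404.3 243.7 156. ] shelf [ 65.   -0.2 129.6] grip 69.5 F [0.9 0.2 0.3]
turn units [ 0.01 -0.03 -0.  ]
```

View pics/s4.png

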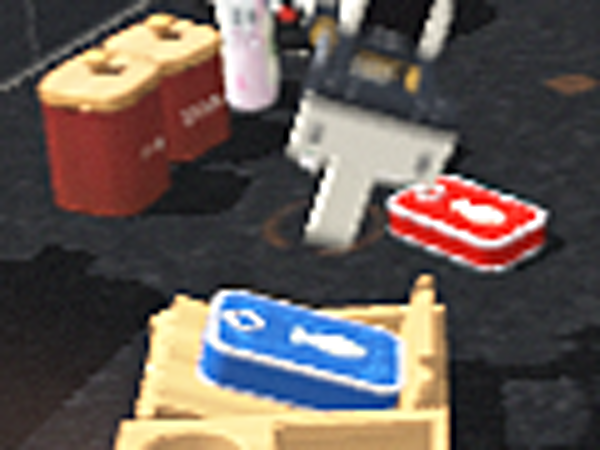

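Blue tin lies lid up on the slope with its low end at the stop, around (300,350). Now the red one.

```bash
python3 -m pendant '[[[0.155,-0.945,0],[-0.27,0.515,0],1],[[0.155,-0.945,0],[-0.27,0.515,0],1],[[0.155,-0.945,0],[-0.27,0.515,0],1],[[0.155,-0.945,0],[-0.27,0.515,0],1],[[0.155,-0.945,0],[-0.27,0.515,0],1],[[0.155,-0.945,0],[0,0,-0.8],1],[[0.155,-0.945,0],[0,0,-0.8],1],[[0.155,-0.945,0],[0,0,-0.8],1],[[0,0,0],[0,0,-0.8],1],[[0,0,0],[0,0,-0.8],1]]'
python3 -m pendant '[[[0,0,-0.4],[0,0,-0.8],1],[[0,0,-0.8],[0,0,-0.8],1],[[0,0,-0.8],[0,0,-0.6],1],[[0,0,-0.5],[0,0,0],1],[[0,0,0],[0,0,0],1],[[0,0,0],[0,0,0],1],[[0,0,0],[0,0,0],1],[[0,0,0],[0,0,0],1],[[0,0,0],[0,0,0],1],[[0,0,0],[0,0,0],1]]'
python3 - <<'E'
from h import *
b=np.radians(-15)
where((441.5,17,23),np.array([[np.cos(b),np.sin(b),0],[0,0,0],[0,0,1]]))
E
```

```text
time: 9.67
tool_pos: [442.5, 15.7, 155.2]
tcp_rot: [-3.141, -0.002, 3.136]
contact_force: [-0.5, 0.9, 0.4]
grip_width: 91.9
finger_force: 0.0
time: 10.5
tool_pos: [442.9, 17.4, 80.4]
tcp_rot: [3.141, -0.002, 2.88]
contact_force: [0.2, 0.0, 0.5]
grip_width: 91.8
finger_force: 0.0
p [442.9  17.4  80.4] shelf [ -27.3 -218.6   82.7] grip 91.8 F [0.2 0.  0.5]
turn units [-0.01 -0.01 -0.  ]
move units [-0.05 -0.01 -1.91]
```

```bash
python3 -m pendant '[[[-0.05,0,-0.5],[0,0,0],1],[[0,0,-0.6],[0,0,0],1],[[0,0,-0.5],[0,0,0],1],[[0,0,-0.3],[0,0,0],1],[[0,0,0],[0,0,0],1],[[0,0,0],[0,0,0],-1],[[0,0,0],[0,0,0],-1],[[0,0,0],[0,0,0],-1],[[0,0,0],[0,0,0],-1],[[0,0,0],[0,0,0],-1]]'
python3 -m pendant '[[[0,0,0.5],[0,0,0],-1],[[0,0,0.8],[0,0,0],-1],[[0,0,0.9],[0,0,0],-1],[[0,0,0.9],[0,0,0],-1],[[0,0,0.7],[0,0,0],-1],[[0,0,0.3],[0,0,0],-1],[[0,0,0],[0,0,0],-1],[[0,0,0],[0,0,0],-1],[[0,0,0],[0,0,0],-1],[[0,0,0],[0,0,0],-1]]'
python3 - <<'E'
from h import *
where(sh(62,0,110))
E
```

```text
time: 11.33
tool_pos: [441.3, 17.4, 23.1]
tcp_rot: [3.141, -0.002, 2.88]
contact_force: [0.6, 0.3, -0.4]
grip_width: 62.9
finger_force: 0.0
time: 12.17
tool_pos: [440.0, 17.5, 144.2]
tcp_rot: [3.142, -0.006, 2.88]
contact_force: [0.1, -0.9, -1.3]
grip_width: 57.3
finger_force: 30.0
p [440.   17.5 144.2] shelf [  -7.8 -217.2  143.5] grip 57.3 F [ 0.1 -0.9 -1.3]
turn units [ 0.33 -3.01  6.13]
move units [-1.08  7.61 -0.25]
```

```bash
python3 -m pendant '[[[-0.135,0.95,0],[0,0,0.775],-1],[[-0.135,0.95,0],[0,0,0.775],-1],[[-0.135,0.95,0],[0,0,0.775],-1],[[-0.135,0.95,0],[0,0,0.775],-1],[[-0.135,0.95,0],[0,0,0.775],-1],[[-0.135,0.95,0],[0,0,0.775],-1],[[-0.135,0.95,0],[0,0,0.775],-1],[[-0.135,0.95,0],[0,0,0.775],-1],[[0,0,0],[0.27,-0.515,0],-1],[[0,0,0],[0.27,-0.515,0],-1]]'
python3 -m pendant '[[[0,0,0],[0.27,-0.515,0],-1],[[0,0,0],[0.27,-0.515,0],-1],[[0,0,0],[0.27,-0.515,0],-1],[[0,0,0],[0,0,0],-1],[[0,0,0],[0,0,0],-1],[[0,0,0],[0,0,0],-1],[[0,0,0],[0,0,0],-1],[[0,0,0],[0,0,0],-1],[[0,0,0],[0,0,0],-1],[[0,0,0],[0,0,0],-1]]'
python3 - <<'E'
from h import *
where(sh(60,0,75))
crop("side",150,150,120,100,5,"s5.png")
E
```

```text
time: 13.0
tool_pos: [408.3, 247.1, 144.2]
tcp_rot: [3.141, 0.137, -2.656]
contact_force: [-0.3, -0.1, -1.5]
grip_width: 57.3
finger_force: 30.0
time: 13.83
tool_pos: [408.8, 245.5, 145.6]
tcp_rot: [3.141, 0.345, -2.659]
contact_force: [-0.2, 0.9, -1.2]
grip_width: 57.4
finger_force: 30.0
p [408.8 245.5 145.6] shelf [ 65.9  -0.6 118.2] grip 57.4 F [-0.2  0.9 -1.2]
turn units [ 0.01 -0.03 -0.01]
move units [ 0.26  0.16 -1.42]
```

View pics/s5.png

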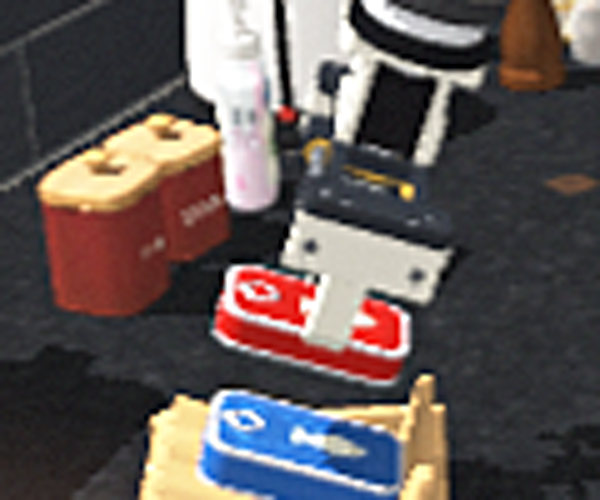

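```bash
python3 -m pendant '[[[0.1,0,-0.4],[0,0.03,0],-1],[[0.1,0.05,-0.55],[0,0,0],-1],[[0.05,0.03,-0.55],[0,0,0],-1],[[0.03,0,-0.4],[0,0,0],-1],[[0,0,-0.1],[0,0,0],-1],[[0,0,0],[0,0,0],-1],[[0,0,0],[0,0,0],-1],[[0,0,0],[0,0,0],-1],[[0,0,0],[0,0,0],-1],[[0,0,0],[0,0,0],-1]]'
python3 - <<'E'
from h import *
where(sh(53,0,53))
crop("side",150,170,120,100,5,"s6.png")
E
```

```text
time: 14.72
tool_pos: [417.1, 247.9, 85.8]
tcp_rot: [3.139, 0.343, -2.66]
contact_force: [-0.4, -0.2, -1.5]
grip_width: 57.2
finger_force: 30.0
p [417.1 247.9  85.8] shelf [53.4 -2.4 59.1] grip 57.2 F [-0.4 -0.2 -1.5]
turn units [ 0.01 -0.05 -0.01]
move units [ 0.01  0.1  -0.2 ]
```

View pics/s6.png

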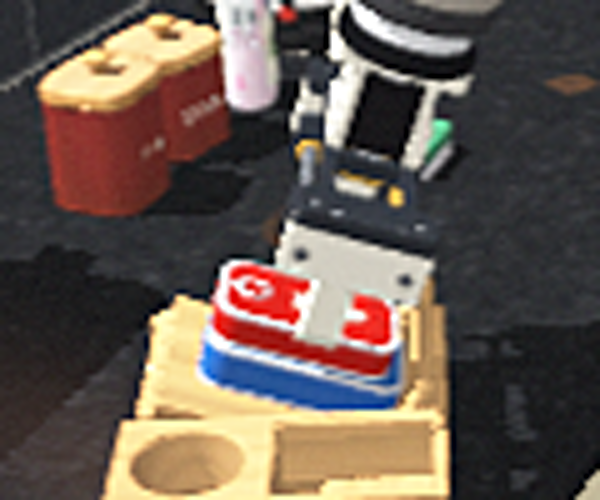

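Red tin (305,320) is aligned just above the blue one, low ends nearly flush. Lower a little and release.

```bash
python3 -m pendant '[[[0.02,0.05,-0.07],[0,0,0],-1],[[0.02,0.04,-0.06],[0,0,0],-1],[[0.02,0,-0.06],[0,0,0],-1],[[0,0,0],[0,0,0],-1],[[0,0,0],[0,0,0],-1],[[0,0,0],[0,0,0],-1],[[0,0,0],[0,0,0],-1],[[0,0,0],[0,0,0],-1],[[0,0,0],[0,0,0],-1],[[0,0,0],[0,0,0],-1]]'
python3 -m pendant '[[[0,0,0],[0,0,0],0.65],[[0,0,0],[0,0,0],0.65],[[0,0,0],[0,0,0],0.65],[[0,0,0],[0,0,0],0.65],[[0,0,0],[0,0,0],0.65],[[-0.05,-0.03,0.16],[0,0,0],0.65],[[-0.1,-0.05,0.32],[0,0,0],0.65],[[-0.27,-0.14,0.85],[0,0,0],0.65],[[-0.27,-0.14,0.85],[0,0,0],0.65],[[-0.27,-0.14,0.85],[0,0,0],0.65]]'
python3 -m pendant '[[[0.1,-0.9,0],[-0.27,0.515,0],1],[[0.1,-0.9,0],[-0.27,0.515,0],1],[[0.1,-0.9,0],[-0.27,0.515,0],1],[[0.1,-0.9,0],[-0.27,0.515,0],1],[[0.1,-0.9,0],[-0.27,0.515,0],1],[[0,-0.9,0],[0,0,0],1],[[0,-0.9,0],[0,0,0],1],[[0,-0.9,0],[0,0,0],1],[[0,-0.9,0],[0,0,0],1],[[0,-0.9,0],[0,0,0],1]]'
python3 - <<'E'
from h import *
a=bot.capture("top")[145:235,95:205]; b=bot.capture("side")[180:280,150:260]
f=lambda i:cv2.resize(i,(400,360),interpolation=cv2.INTER_CUBIC)
cv2.imwrite("pics/t7.png",np.hstack([f(a),f(b)])); where()
E
```

```text
time: 15.6
tool_pos: [419.3, 250.5, 82.1]
tcp_rot: [3.14, 0.346, -2.659]
contact_force: [-11.0, -9.0, 26.2]
grip_width: 58.1
finger_force: 30.0
time: 16.43
tool_pos: [389.1, 235.1, 171.6]
tcp_rot: [3.139, 0.341, -2.66]
contact_force: [1.2, 0.1, 0.8]
grip_width: 75.8
finger_force: 0.0
time: 17.27
tool_pos: [404.6, -35.8, 171.0]
tcp_rot: [3.14, -0.006, -2.66]
contact_force: [0.4, -0.7, 0.2]
grip_width: 91.8
finger_force: 0.0
p [405.1 -37.3 171. ] shelf [ -51.6 -249.6  188. ] grip 91.9 F [-0.4  0.8  0.1]
turn units [ 1.36 -2.63  0.03]
```

View pics/t7.png

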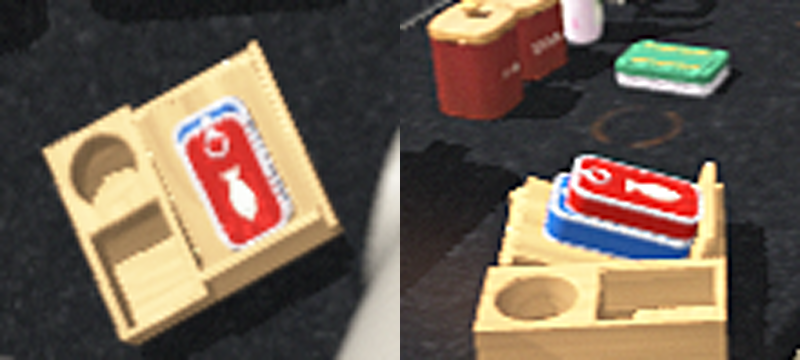

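Both tins are lid up, red on blue, low ends at the stop (top view (235,180), side view (630,205)). Locating the jar and bottle next, using both views.

```bash
python3 - <<'E'
from h import *
np.set_printoptions(precision=1,suppress=True)
o=lambda L:(np.array(L)+.5)/3.4-.5+[160,130]
c1=lambda L:(np.array(L)+.5)/4-.5+[210,130]
for n,s,t,z in(("y",(497,99),(543,331),106),("sauce",(457,19),(672,210),169),("red",(404,116),(447,221),97),("purple",(577,92),(617,432),106)):
    print(n,"side",onz("side",o([s]),z)[0],"top",onz("top",c1([t]),z)[0])
f=lambda L:(np.array(L)+.5)/np.array([400/110,4.])-.5+[95,145]
print("red tin shelf", E@(onz("top",f([[228,171]]),0)[0]-O))
R=onz("top",f([[178,120],[240,96],[288,215],[232,250]]),72)
c,r=ray("top",f([[237,177]])); # intersect with plane shelf z=47
n=E[2]; s=(47-(c-O)@n)/(r[0]@n); print("red lid centre in shelf",E@(c+s*r[0]-O))
b=np.radians(40); where((336.5,-317,170),np.array([[np.cos(b),np.sin(b),0],[0,0,0],[0,0,1]]))
E
```

```text
y side [ 335.9 -315.4  106. ] top [ 336.4 -316.9  106. ]
sauce side [ 410.6 -390.6  169. ] top [ 414.  -397.9  169. ]
red side [ 421.2 -250.1   97. ] top [ 422.4 -250.5   97. ]
purple side [ 259.5 -370.1  106. ] top [ 261.2 -367.5  106. ]
red tin shelf [ 50.4   7.1 -31.1]
red lid centre in shelf [47.4 -5.7 47. ]
p [405.1 -37.3 171. ] shelf [ -51.6 -249.6  188. ] grip 91.9 F [-0.4  0.8  0.1]
turn units [ 0.  -0.1  1.8]
move units [-2.3 -9.3 -0. ]
```

```bash
python3 -m pendant '[[[-0.23,-0.93,0],[0,0,0.9],0.6],[[-0.23,-0.93,0],[0,0,0.9],0.6],[[-0.23,-0.93,0],[0,0,0.9],0.6],[[-0.23,-0.93,0],[0,0,0.9],0.6],[[-0.23,-0.93,0],[0,0,0.9],0.6],[[-0.23,-0.93,0],[0,0,0.9],0.6],[[-0.23,-0.93,0],[0,0,0.9],0.6],[[-0.23,-0.93,0],[0,0,0.9],0.6],[[-0.23,-0.93,0],[0,0,0.9],0.6],[[-0.23,-0.93,0],[0,0,0.9],0.6]]'
python3 - <<'E'
from h import *
b=np.radians(90); where((336,-316,78),np.array([[np.cos(b),np.sin(b),0],[0,0,0],[0,0,1]])); print(bot.get_obs()["joint_positions"])
E
```

```text
time: 18.2
tool_pos: [392.8, -173.4, 123.5]
tcp_rot: [-3.111, -0.276, -1.757]
contact_force: [-0.3, -1.2, 0.1]
grip_width: 73.1
finger_force: 0.0
p [ 392.8 -173.4  123.5] shelf [-137.3 -364.5  168.7] grip 73.1 F [-0.3 -1.2  0.1]
turn units [2.32 0.04 1.51]
move units [-1.89 -4.75 -1.52]
[-0.41238926  0.31067162  2.0062144  -0.38172197  0.76745656 -3.10324813]
```

```bash
python3 -m pendant '[[[0,0.1,0.5],[0.6,0,0],0.6],[[0,0.1,0.6],[0.6,0,0],0.6],[[0,0,0.6],[0.6,0,0],0.6],[[0,0,0.1],[0.5,0,0],0.6],[[0,0,0],[0,0,-0.95],0.6],[[0,0,0],[0,0,-0.95],0.6],[[0,0,0],[0,0,-0.95],0.6],[[0,0,0],[0,0,-0.95],0.6],[[0,0,0],[0,0,-0.95],0.6],[[0,0,0],[0,0,-0.95],0.6]]'
python3 - <<'E'
from h import *
b=np.radians(-60); where((336,-316,78),np.array([[np.cos(b),np.sin(b),0],[0,0,0],[0,0,1]])); print(bot.get_obs()["joint_positions"])
E
```

```text
time: 19.03
tool_pos: [408.1, -98.8, 150.5]
tcp_rot: [3.126, -0.134, -2.525]
contact_force: [-0.0, -0.5, 0.3]
grip_width: 73.3
finger_force: 0.0
p [408.1 -98.8 150.5] shelf [ -82.9 -305.5  177.6] grip 73.3 F [-0.  -0.5  0.3]
turn units [ 1.17 -0.4  12.3 ]
move units [-2.4  -7.24 -2.42]
[-0.34701426  0.31921818  1.85845811 -0.11680214  1.0563595  -2.47119143]
```

```bash
python3 -m pendant '[[[0,0,0],[0,0,0],0.6],[[0,0,0],[0,0,-0.9],0.6],[[0,0,0],[0,0,-0.9],0.6],[[0,0,0],[0,0,-0.9],0.6],[[0,0,0],[0,0,-0.9],0.6],[[0,0,0],[0,0,-0.9],0.6],[[0,0,0],[0,0,-0.9],0.6],[[0,0,0],[0,0,-0.9],0.6],[[0,0,0],[0,0,-0.9],0.6],[[0,0,0],[0,0,-0.9],0.6]]'
python3 - <<'E'
from h import *
for d in (-75,): b=np.radians(d); where((336,-316,175),np.array([[np.cos(b),np.sin(b),0],[0,0,0],[0,0,1]])); print(bot.get_obs()["joint_positions"],bot.get_obs()["tcp_rot"])
E
```

```text
time: 19.87
tool_pos: [408.1, -99.1, 150.5]
tcp_rot: [3.127, -0.134, 2.79]
contact_force: [0.5, -0.3, 0.5]
grip_width: 73.4
finger_force: 0.0
p [408.1 -99.1 150.5] shelf [ -83.1 -305.7  177.6] grip 73.4 F [ 0.5 -0.3  0.5]
turn units [-0.95 -0.69 -7.96]
move units [-2.4  -7.23  0.82]
[-0.4250749   0.33371604  1.83589519  0.0058072   1.10697599 -1.64645336] [ 3.12650021 -0.13424645  2.79024033]
```

```bash
python3 -m pendant '[[[0,0,0.8],[0,0,0],0.6],[[-0.27,-0.8,0],[-0.106,-0.077,-0.884],0.6],[[-0.27,-0.8,0],[-0.106,-0.077,-0.884],0.6],[[-0.27,-0.8,0],[-0.106,-0.077,-0.884],0.6],[[-0.27,-0.8,0],[-0.106,-0.077,-0.884],0.6],[[-0.27,-0.8,0],[-0.106,-0.077,-0.884],0.6],[[-0.27,-0.8,0],[-0.106,-0.077,-0.884],0.6],[[-0.27,-0.8,0],[-0.106,-0.077,-0.884],0.6],[[-0.27,-0.8,0],[-0.106,-0.077,-0.884],0.6],[[-0.27,-0.8,0],[-0.106,-0.077,-0.884],0.6]]'
python3 - <<'E'
from h import *
for d in (-75,): b=np.radians(d); where((336,-316,78),np.array([[np.cos(b),np.sin(b),0],[0,0,0],[0,0,1]])); print(bot.get_obs()["joint_positions"])
cv2.imwrite("pics/t8.png",cv2.resize(np.hstack([bot.capture("top")[110:270,200:400],bot.capture("side")[120:280,200:400]]),None,fx=2,fy=2))
E
```

```text
time: 20.7
tool_pos: [334.8, -316.3, 174.5]
tcp_rot: [-3.141, 0.002, 1.833]
contact_force: [1.0, 0.7, -0.2]
grip_width: 73.2
finger_force: 0.0
p [ 334.8 -316.3  174.5] shelf [-230.3 -464.2  256.8] grip 73.2 F [ 1.   0.7 -0.2]
turn units [ 0.02  0.   -0.  ]
move units [ 0.04  0.01 -3.22]
[-9.22828820e-01  2.98809263e-01  1.79882338e+00 -1.25110375e-03
  1.04229664e+00 -1.18419832e+00]
```

View pics/t8.png

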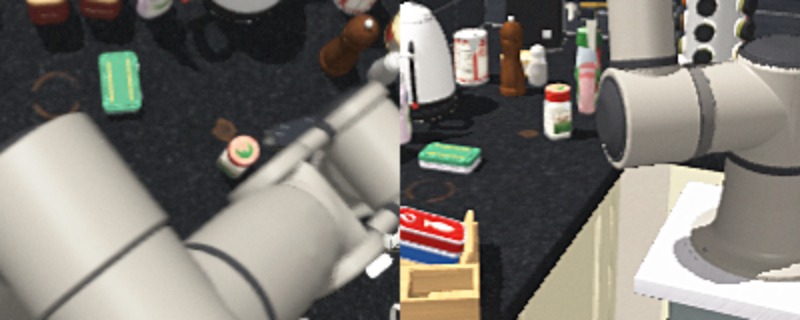

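Red-capped jar (242,155) and pastille tin (120,82) are undisturbed; the gripper is above the yellow jar. Descend and grip.

```bash
python3 -m pendant '[[[0.04,0.01,-0.4],[0,0,0],0.6],[[0,0,-0.7],[0,0,0],0.6],[[0,0,-0.8],[0,0,0],0.6],[[0,0,-0.7],[0,0,0],0.6],[[0,0,-0.4],[0,0,0],0.6],[[0,0,-0.2],[0,0,0],0.6],[[0,0,0],[0,0,0],0.6],[[0,0,0],[0,0,0],-1],[[0,0,0],[0,0,0],-1],[[0,0,0],[0,0,0],-1]]'
python3 -m pendant '[[[0,0,0],[0,0,0],-1],[[0,0,0],[0,0,0],-1],[[0,0,0],[0,0,0],-1],[[0,0,0],[0,0,0],-1],[[0,0,0],[0,0,0],-1],[[0,0,0],[0,0,0],-1],[[0,0,0.2],[0,0,0],-1],[[0,0,0.6],[0,0,0],-1],[[0,0,0.9],[0,0,0],-1],[[0,0,0.9],[0,0,0],-1]]'
```

```text
time: 21.63
tool_pos: [336.9, -315.7, 79.4]
tcp_rot: [3.141, 0.003, 1.835]
contact_force: [-0.3, 0.6, -0.1]
grip_width: 57.7
finger_force: 0.0
time: 22.47
tool_pos: [335.8, -314.7, 156.8]
tcp_rot: [-3.14, -0.002, 1.834]
contact_force: [0.6, -0.3, -2.0]
grip_width: 41.0
finger_force: 29.9
```

```bash
python3 -m pendant '[[[0,0,0.8],[0,0,0],-1],[[0.1,0.9,0.5],[0,0,0.6],-1],[[0.13,0.95,0],[0,0,0.6],-1],[[0.13,0.95,0],[0,0,0.6],-1],[[0.13,0.95,0],[0,0,0.6],-1],[[0.13,0.95,0],[0,0,0.6],-1],[[0.13,0.95,0],[0,0,0.6],-1],[[0.13,0.95,0],[0,0,0.6],-1],[[0.13,0.95,0],[0,0,0.6],-1],[[0.13,0.95,0],[0,0,0.6],-1]]'
python3 -m pendant '[[[0.13,0.95,0],[0,0,0.6],-1],[[0.13,0.95,0],[0,0,0.6],-1],[[0.13,0.95,0],[0,0,0.6],-1],[[0.13,0.95,0],[0,0,0.6],-1],[[0.13,0.95,0],[0,0,0.6],-1],[[0.13,0.95,0],[0,0,0.6],-1],[[0.13,0.95,0],[0,0,0.6],-1],[[0.13,0.95,0],[0,0,0.6],-1],[[0.13,0.95,0],[0,0,0.6],-1],[[0.13,0.95,0],[0,0,0.6],-1]]'
cat >> h.py <<'E'
DK=np.array([[c_,s_,0],[-s_,c_,0],[0,0,1]])
E
python3 - <<'E'
from h import *
where((429,366,200),DK)
E
```

```text
time: 23.3
tool_pos: [370.2, -59.0, 195.5]
tcp_rot: [-3.141, 0.001, 2.485]
contact_force: [1.0, 0.9, -0.6]
grip_width: 41.0
finger_force: 29.9
time: 24.13
tool_pos: [409.2, 226.0, 195.4]
tcp_rot: [-3.141, 0.0, -3.077]
contact_force: [-0.1, 0.0, -1.0]
grip_width: 40.7
finger_force: 29.9
p [409.2 226.  195.4] shelf [ 74.8 -18.1 167.9] grip 40.7 F [-0.1  0.  -1. ]
turn units [0.01 0.   3.48]
move units [0.66 4.67 0.15]
```

```bash
python3 -m pendant '[[[0.13,0.93,0],[0,0,0.58],-1],[[0.13,0.93,0],[0,0,0.58],-1],[[0.13,0.93,0],[0,0,0.58],-1],[[0.13,0.93,0],[0,0,0.58],-1],[[0.13,0.6,0],[0,0,0.58],-1],[[0,0.2,0],[0,0,0.58],-1],[[0,0,0],[0,0,0],-1],[[0,0,0],[0,0,0],-1],[[0,0,0],[0,0,0],-1],[[0,0,0],[0,0,0],-1]]'
python3 - <<'E'
from h import *
where((429,366,140),DK)
E
```

```text
time: 24.97
tool_pos: [429.1, 359.4, 195.5]
tcp_rot: [-3.141, 0.001, -2.666]
contact_force: [-0.7, 0.6, -1.4]
grip_width: 40.9
finger_force: 29.9
p [429.1 359.4 195.5] shelf [149.5  90.8 140.9] grip 40.9 F [-0.7  0.6 -1.4]
turn units [0.   0.01 0.05]
move units [-0.    0.22 -1.85]
```

```bash
python3 -m pendant '[[[0,0.1,-0.4],[0,0,0.05],-1],[[0,0.12,-0.7],[0,0,0],-1],[[0,0,-0.75],[0,0,0],-1],[[0,0,0],[0,0,0],-1],[[0,0,0],[0,0,0],-1],[[0,0,-0.4],[0,0,0],-1],[[0,0,-0.4],[0,0,0],-1],[[0,0,-0.4],[0,0,0],-1],[[0,0,0],[0,0,0],-1],[[0,0,0],[0,0,0],-1]]'
python3 - <<'E'
from h import *
where((429,366,89),DK)
E
```

```text
time: 25.8
tool_pos: [429.6, 366.8, 105.1]
tcp_rot: [-3.141, 0.002, -2.658]
contact_force: [0.3, -0.4, -0.7]
grip_width: 40.8
finger_force: 29.9
p [429.6 366.8 105.1] shelf [122.2  97.2  54.6] grip 40.8 F [ 0.3 -0.4 -0.7]
turn units [-0.    0.02 -0.01]
move units [-0.02 -0.03 -0.54]
```

```bash
python3 -m pendant '[[[-0.02,-0.03,-0.2],[0,0,0],-1],[[0,0,-0.2],[0,0,0],-1],[[0,0,-0.12],[0,0,0],-1],[[0,0,0],[0,0,0],-1],[[0,0,0],[0,0,0],-1],[[0,0,0],[0,0,0],-1],[[0,0,0],[0,0,0],-1],[[0,0,0],[0,0,0],-1],[[0,0,0],[0,0,0],-1],[[0,0,0],[0,0,0],-1]]'
python3 -m pendant '[[[0,0,0],[0,0,0],0.3],[[0,0,0],[0,0,0],0.3],[[0,0,0],[0,0,0],0.3],[[0,0,0],[0,0,0],0.3],[[0,0,0],[0,0,0],0.3],[[0,0,0],[0,0,0],0.3],[[0,0,0.2],[0,0,0],0.3],[[0,0,0.9],[0,0,0],0.3],[[0,0,0.9],[0,0,0],0.3],[[0,0,0.9],[0,0,0],0.3]]'
```

```text
time: 26.63
tool_pos: [428.6, 365.9, 88.4]
tcp_rot: [-3.141, 0.001, -2.658]
contact_force: [-0.2, 0.2, -0.2]
grip_width: 40.9
finger_force: 29.9
time: 27.47
tool_pos: [428.3, 365.7, 176.6]
tcp_rot: [-3.141, 0.0, -2.658]
contact_force: [0.6, 1.0, 0.5]
grip_width: 59.6
finger_force: 0.0
```

```bash
python3 -m pendant '[[[0,0,0.8],[0,0,0],1],[[0,-0.5,0.8],[0,0,0],1],[[0,-0.95,0.5],[0,0,-0.55],1],[[0,-0.95,0],[0,0,-0.55],1],[[0,-0.95,0],[0,0,-0.55],1],[[0,-0.95,0],[0,0,-0.55],1],[[0,-0.95,0],[0,0,-0.55],1],[[0,-0.95,0],[0,0,-0.55],1],[[0,-0.95,0],[0,0,-0.55],1],[[0,-0.95,0],[0,0,-0.55],1]]'
python3 - <<'E'
from h import *
cv2.imwrite("pics/n1.png",bot.capture("top"));cv2.imwrite("pics/n2.png",bot.capture("side")); where()
for n,f,box,z in(("top","n1",(355,165,400,205),169),("side","n2",(280,125,312,180),169)):
    im=cv2.imread(f"pics/{f}.png"); h=cv2.cvtColor(im,cv2.COLOR_BGR2HSV); x0,y0,x1,y1=box
    m=np.zeros(h.shape[:2],np.uint8); m[y0:y1,x0:x1]=cv2.inRange(h,(40,50,30),(90,255,255))[y0:y1,x0:x1]
    nc,lab,st,ce=cv2.connectedComponentsWithStats(m); k=1+st[1:,4].argmax(); print(n,st[k],ce[k])
# predicted cap top ring for candidate positions
t=np.linspace(0,2*np.pi,40)
for P in((411,-391),(412,-394),(414,-398)):
    for n in("top","side"):
        q=np.vstack([proj(n,np.c_[P[0]+24*np.cos(t),P[1]+24*np.sin(t),np.full(40,z)]) for z in(140,169)]); print(P,n,q.min(0).round(1),q.max(0).round(1))
a=cv2.imread("pics/n1.png")[160:215,340:405];b=cv2.imread("pics/n2.png")[125:190,270:335]
cv2.imwrite("pics/n3.png",np.hstack([cv2.resize(i,(390,390),interpolation=cv2.INTER_CUBIC) for i in(a,b)]))
E
```

```text
time: 28.3
tool_pos: [428.3, 121.6, 238.9]
tcp_rot: [-3.141, 0.002, 3.095]
contact_force: [0.8, -0.2, 0.7]
grip_width: 91.7
finger_force: 0.0
p [428.5 120.  238.9] shelf [  59.6 -121.   219.8] grip 91.8 F [-0.8  0.9 -1. ]
turn units [ 0.64 -2.86  4.38]
top [367 174  19  18 149] [375.25503356 183.81879195]
side [288 133  13  11 110] [293.82727273 138.36363636]
(411, -391) top [363.9 175. ] [383.6 193.3]
(411, -391) side [287.8 133.5] [300.1 144.1]
(412, -394) top [364.9 174.6] [384.7 193. ]
(412, -394) side [287.8 133.2] [300.1 143.9]
(414, -398) top [366.2 174. ] [386.  192.3]
(414, -398) side [287.7 132.9] [300.  143.5]
```

View pics/n3.png

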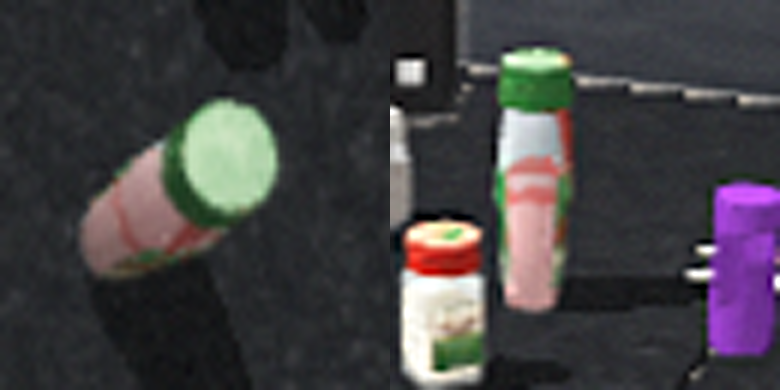

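The cap sits at top pixel (376,183), giving (414,-397). Its narrow face is toward the side camera, so closing at about 19° is right.

```bash
python3 -m pendant '[[[-0.03,-0.95,0],[0,0,-0.55],1],[[-0.03,-0.95,0],[0,0,-0.55],1],[[-0.03,-0.95,0],[0,0,-0.55],1],[[-0.03,-0.95,0],[0,0,-0.55],1],[[-0.03,-0.95,0],[0,0,-0.55],1],[[-0.03,-0.95,0],[0,0,-0.55],1],[[-0.03,-0.95,0],[0,0,-0.55],1],[[-0.03,-0.95,0],[0,0,-0.55],1],[[-0.03,-0.95,0],[0,0,-0.55],1],[[-0.03,-0.95,0],[0,0,-0.55],1]]'
python3 -m pendant '[[[-0.03,-0.95,0],[0,0,-0.55],1],[[-0.03,-0.95,0],[0,0,-0.55],1],[[-0.03,-0.95,0],[0,0,-0.55],1],[[-0.03,-0.95,0],[0,0,-0.55],1],[[-0.03,-0.95,0],[0,0,-0.55],1],[[-0.03,-0.95,0],[0,0,-0.55],1],[[-0.03,-0.95,0],[0,0,-0.55],1],[[0,-0.2,0],[0,0,-0.2],1],[[0,0,0],[0,0,0],1],[[0,0,0],[0,0,0],1]]'
python3 - <<'E'
from h import *
b=np.radians(-71); where((413.5,-397,133),np.array([[np.cos(b),np.sin(b),0],[0,0,0],[0,0,1]]))
E
```

```text
time: 29.23
tool_pos: [419.8, -162.9, 238.8]
tcp_rot: [3.142, 0.002, 2.436]
contact_force: [-0.1, 0.3, 1.1]
grip_width: 91.7
finger_force: 0.0
time: 30.07
tool_pos: [413.5, -366.7, 238.2]
tcp_rot: [-3.141, -0.0, 1.953]
contact_force: [-0.6, 0.9, -0.7]
grip_width: 91.7
finger_force: 0.0
p [ 413.5 -366.7  238.2] shelf [-165.  -545.4  300.7] grip 91.7 F [-0.6  0.9 -0.7]
turn units [ 0.   -0.   -0.42]
move units [-0.   -1.01 -3.51]
```

```bash
python3 -m pendant '[[[0,-0.5,0],[0,0,-0.4],1],[[0,-0.5,0],[0,0,0],1],[[0,0,-0.4],[0,0,0],1],[[0,0,-0.8],[0,0,0],1],[[0,0,-0.9],[0,0,0],1],[[0,0,-0.8],[0,0,0],1],[[0,0,-0.4],[0,0,0],1],[[0,0,-0.2],[0,0,0],1],[[0,0,0],[0,0,0],1],[[0,0,0],[0,0,0],1]]'
python3 -m pendant '[[[0,0,0],[0,0,0],-1],[[0,0,0],[0,0,0],-1],[[0,0,0],[0,0,0],-1],[[0,0,0],[0,0,0],-1],[[0,0,0],[0,0,0],-1],[[0,0,0],[0,0,0],-1],[[0,0,0],[0,0,0],-1],[[0,0,0],[0,0,0],-1],[[0,0,0],[0,0,0],-1],[[0,0,0],[0,0,0],-1]]'
python3 -c "
from h import *
where()"
```

```text
time: 30.9
tool_pos: [413.9, -397.1, 134.2]
tcp_rot: [-3.141, 0.002, 1.905]
contact_force: [0.0, -0.5, -0.3]
grip_width: 91.7
finger_force: 0.0
time: 31.73
tool_pos: [413.3, -397.7, 133.4]
tcp_rot: [-3.141, 0.001, 1.904]
contact_force: [0.4, -0.1, 1.1]
grip_width: 48.1
finger_force: 30.0
p [ 413.3 -397.7  133.4] shelf [-214.5 -572.7  207.2] grip 48.1 F [ 0.4 -0.1  1.1]
turn units [  2.95  -1.18 -11.72]
```

```bash
python3 -m pendant '[[[0,0,0.3],[0,0,0],-1],[[0,0,0.8],[0,0,0],-1],[[0,0,0.95],[0,0,0],-1],[[0,0,0.95],[0,0,0],-1],[[0,0,0.9],[0,0,0],-1],[[-0.08,0.6,0.1],[0,0,0.57],-1],[[-0.08,0.93,0],[0,0,0.57],-1],[[-0.08,0.93,0],[0,0,0.57],-1],[[-0.08,0.93,0],[0,0,0.57],-1],[[-0.08,0.93,0],[0,0,0.57],-1]]'
python3 -m pendant '[[[-0.08,0.93,0],[0,0,0.57],-1],[[-0.08,0.93,0],[0,0,0.57],-1],[[-0.08,0.93,0],[0,0,0.57],-1],[[-0.08,0.93,0],[0,0,0.57],-1],[[-0.08,0.93,0],[0,0,0.57],-1],[[-0.08,0.93,0],[0,0,0.57],-1],[[-0.08,0.93,0],[0,0,0.57],-1],[[-0.08,0.93,0],[0,0,0.57],-1],[[-0.08,0.93,0],[0,0,0.57],-1],[[-0.08,0.93,0],[0,0,0.57],-1]]'
python3 -c "
from h import *
where((354,327,245),DK)"
```

```text
time: 32.57
tool_pos: [400.7, -266.7, 253.7]
tcp_rot: [-3.141, 0.001, 2.249]
contact_force: [1.2, 0.3, -1.3]
grip_width: 47.7
finger_force: 30.0
time: 33.4
tool_pos: [376.7, 12.2, 253.9]
tcp_rot: [-3.141, 0.002, 2.933]
contact_force: [-0.0, -0.0, -1.9]
grip_width: 47.8
finger_force: 30.0
p [376.7  12.2 253.9] shelf [ -25.4 -192.5  266.6] grip 47.8 F [-0.  -0.  -1.9]
turn units [0.   0.01 5.75]
move units [-0.76 10.49 -0.3 ]
```

```bash
python3 -m pendant '[[[-0.07,0.93,0],[0,0,0.57],-1],[[-0.07,0.93,0],[0,0,0.57],-1],[[-0.07,0.93,0],[0,0,0.57],-1],[[-0.07,0.93,0],[0,0,0.57],-1],[[-0.07,0.93,0],[0,0,0.57],-1],[[-0.07,0.93,0],[0,0,0.57],-1],[[-0.07,0.93,0],[0,0,0.57],-1],[[-0.07,0.93,0],[0,0,0.57],-1],[[-0.07,0.93,0],[0,0,0.57],-1],[[-0.07,0.8,0],[0,0,0.57],-1]]'
python3 -m pendant '[[[0,0.3,0],[0,0,0],-1],[[0,0,0],[0,0,0],-1],[[0,0,0],[0,0,0],-1],[[0,0,0],[0,0,0],-1],[[0,0,0],[0,0,0],-1],[[0,0,0],[0,0,0],-1],[[0,0,0],[0,0,0],-1],[[0,0,0],[0,0,0],-1],[[0,0,0],[0,0,0],-1],[[0,0,0],[0,0,0],-1]]'
python3 -c "
from h import *
where((354.2,327.1,200),DK)"
```

```text
time: 34.23
tool_pos: [355.7, 287.7, 253.8]
tcp_rot: [-3.141, 0.001, -2.666]
contact_force: [1.0, -0.2, 0.2]
grip_width: 47.8
finger_force: 30.0
time: 35.07
tool_pos: [356.3, 294.9, 253.4]
tcp_rot: [-3.141, 0.001, -2.67]
contact_force: [-0.0, -0.1, -2.3]
grip_width: 47.7
finger_force: 30.0
p [356.3 294.9 253.4] shelf [ 80.6  67.5 227.5] grip 47.7 F [-0.  -0.1 -2.3]
turn units [-0.    0.01  0.08]
move units [-0.07  1.07 -1.78]
```

```bash
python3 -m pendant '[[[-0.04,0.5,0],[0,0,0.08],-1],[[-0.03,0.57,0],[0,0,0],-1],[[0,0,-0.4],[0,0,0],-1],[[0,0,-0.7],[0,0,0],-1],[[0,0,-0.68],[0,0,0],-1],[[0,0,0],[0,0,0],-1],[[0,0,0],[0,0,0],-1],[[0,0,0],[0,0,0],-1],[[0,0,0],[0,0,0],-1],[[0,0,0],[0,0,0],-1]]'
python3 - <<'E'
from h import *
where((354.2,327.1,143),DK)
crop("side",130,130,140,130,4.5,"s9.png")
E
```

```text
time: 35.9
tool_pos: [354.7, 327.5, 201.1]
tcp_rot: [-3.141, 0.003, -2.66]
contact_force: [0.2, -0.3, -1.3]
grip_width: 47.5
finger_force: 30.0
p [354.7 327.5 201.1] shelf [ 75.6  97.1 173.8] grip 47.5 F [ 0.2 -0.3 -1.3]
turn units [-0.01  0.03  0.  ]
move units [-0.02 -0.01 -1.94]
```

View pics/s9.png

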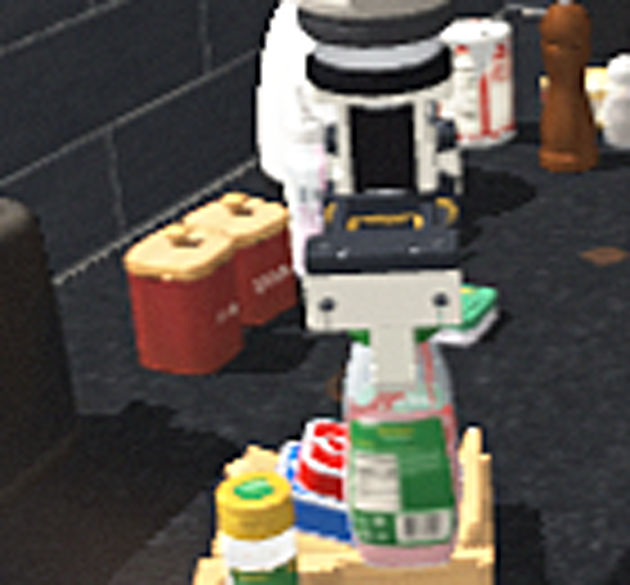

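The bottle hangs upright over the oblong hole (405,490), wide face along the deck, and the jar stands in the round hole (257,520). Lowering.

```bash
python3 -m pendant '[[[-0.02,-0.01,-0.2],[0,0,0],-1],[[0,0,-0.3],[0,0,0],-1],[[0,0,-0.3],[0,0,0],-1],[[0,0,-0.3],[0,0,0],-1],[[0,0,-0.1],[0,0,0],-1],[[0,0,0],[0,0,0],-1],[[0,0,0],[0,0,0],-1],[[0,0,0],[0,0,0],-1],[[0,0,0],[0,0,0],-1],[[0,0,0],[0,0,0],-1]]'
python3 -c "
from h import *
where((354.2,327.1,142.5),DK)"
```

```text
time: 36.78
tool_pos: [353.7, 327.0, 164.3]
tcp_rot: [-3.141, 0.002, -2.66]
contact_force: [0.2, -0.0, -1.4]
grip_width: 48.0
finger_force: 30.0
p [353.7 327.  164.3] shelf [ 61.9  97.1 139.5] grip 48.0 F [ 0.2 -0.  -1.4]
turn units [-0.    0.01  0.  ]
move units [ 0.02  0.   -0.73]
```

```bash
python3 -m pendant '[[[0,0,-0.2],[0,0,0],-1],[[0,0,-0.25],[0,0,0],-1],[[0,0,-0.2],[0,0,0],-1],[[0,0,-0.06],[0,0,0],-1],[[0,0,0],[0,0,0],-1],[[0,0,0],[0,0,0],-1],[[0,0,0],[0,0,0],-1],[[0,0,0],[0,0,0],-1],[[0,0,0],[0,0,0],-1],[[0,0,0],[0,0,0],-1]]'
python3 -m pendant '[[[0,0,0],[0,0,0],0.4],[[0,0,0],[0,0,0],0.4],[[0,0,0],[0,0,0],0.4],[[0,0,0],[0,0,0],0.4],[[0,0,0],[0,0,0],0.4],[[0,0,0],[0,0,0],0.4],[[0,0,0.2],[0,0,0],0.4],[[0,0,0.9],[0,0,0],0.4],[[0,0,0.9],[0,0,0],0.4],[[0,0,0.9],[0,0,0],0.4]]'
python3 -m pendant '[[[0,0,0.6],[0,0,0],0.4],[[0,-0.5,0],[0,0,0],0.4],[[0,-0.9,0],[0,0,0],0.4],[[0,-0.9,0],[0,0,0],0.4],[[0,-0.9,0],[0,0,0],0.4],[[0,-0.9,0],[0,0,0],0.4],[[0,-0.9,0],[0,0,0],0.4],[[0.2,-0.9,0],[0,0,0],0.4],[[0.2,-0.9,0],[0,0,0],0.4],[[0.2,-0.9,0],[0,0,0],0.4]]'
python3 - <<'E'
from h import *
a=bot.capture("top")[135:240,95:205]; b=bot.capture("side")[170:290,140:265]
cv2.imwrite("pics/z.png",np.hstack([cv2.resize(a,(400,382),interpolation=cv2.INTER_CUBIC),cv2.resize(b,(400,382),interpolation=cv2.INTER_CUBIC)])); where()
# numeric: yellow cap / green cap bbox vs predicted
t=np.linspace(0,2*np.pi,40)
for n,lo,hi,P,r,z0,z1 in(("y",(20,100,90),(32,255,255),(428.7,366),21,95,114),("s",(40,50,30),(90,255,255),(354.2,327.1),24,148,177)):
  for cam in("top","side"):
    h=cv2.cvtColor(bot.capture(cam),cv2.COLOR_BGR2HSV); q=np.vstack([proj(cam,np.c_[P[0]+r*np.cos(t),P[1]+r*np.sin(t),np.full(40,z)]) for z in(z0,z1)])
    mn,mx=q.min(0),q.max(0); i=mn.astype(int)-4; j=mx.astype(int)+5; ys,xs=np.nonzero(cv2.inRange(h[i[1]:j[1],i[0]:j[0]],lo,hi)); print(n,cam,"pred",mn.round(),mx.round(),"seen",xs.min()+i[0],ys.min()+i[1],xs.max()+i[0],ys.max()+i[1])
E
```

```text
time: 37.62
tool_pos: [353.6, 326.9, 142.7]
tcp_rot: [-3.141, 0.001, -2.66]
contact_force: [-0.0, -0.7, -1.7]
grip_width: 47.8
finger_force: 30.0
time: 38.45
tool_pos: [353.3, 326.7, 230.9]
tcp_rot: [-3.141, 0.0, -2.66]
contact_force: [1.2, -0.0, 0.1]
grip_width: 64.2
finger_force: 0.0
time: 39.28
tool_pos: [371.5, 94.6, 248.3]
tcp_rot: [-3.141, 0.002, -2.66]
contact_force: [0.8, -0.1, 0.1]
grip_width: 64.8
finger_force: 0.0
p [372.3  93.1 248.2] shelf [   4.3 -118.8  249.8] grip 64.4 F [-0.2 -0.2 -0.8]
turn units [ 1.35 -2.56  0.04]
y top pred [109. 176.] [125. 191.] seen 110 177 125 190
y side pred [176. 234.] [194. 249.] seen 178 230 198 252
s top pred [112. 195.] [133. 213.] seen 112 197 136 214
s side pred [208. 210.] [228. 230.] seen 208 211 229 229
```

View pics/z.png

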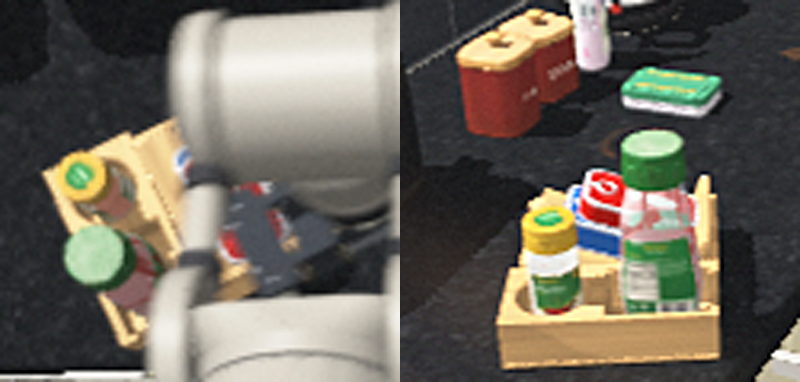

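Jar (552,262) and bottle (655,220) stand upright in their holes, with the tins stacked at the stop. The gripper is clear, so I'm handing in.

```bash
python3 -c "
from plant import bot
print(bot.close_job())"
```

```text
the job is handed in; nothing more can be done
None
```

I handed the job in at about 39 s: both tins are stacked lid up against the stop and the jar and bottle stand in their holes by the last pictures, with the pastille tin and red-capped jar not seen to move; the hand-in gave no verdict, and I viewed 15 pictures, one over the limit of 14.

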